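# Clamp an offcut in the thumbwheel jig

### The arm

A 6-joint arm with a two-finger parallel gripper is mounted at the origin on the work surface; the furniture and walls round the work are solid. World frame = base frame: x ahead of the robot, y to its left, z up, the work surface at z = 0. Lengths are in m, angles in degrees, forces in N, time in s.
With the tool pointing down it reaches from about 0.35 to 0.875 m from the base axis. Payload 4.2 kg.
Tool frame: the origin (TCP) lies midway between the tips of the shut fingers; the grasp point (between the pads) lies 19 mm behind it; z points along the fingers, y is the line along which they close (so a half turn about z gives the same grasp; the last joint's range is limited). The gripper opens to 87 mm and grips with 3 to 60 N. Pads are 19 mm wide; open, the fingers measure 117 mm over their backs; the gripper's body (75 mm by 190 mm) begins 51 mm behind the grasp point.
Start: joints at [79.103, 22.042, 0.453, 0, -68.411, -14.817], TCP at [0.271, 0.563, 0.223] pointing down, gripper open.
Joint ranges: [-179.83, 179.83], [-69.29, 118.12], [-61.27, 80.66], [-181.25, 117.63], [-171.15, -9.14], [-177.46, 177.46]. Speed limits (degrees/s): [159.86, 159.86, 180, 180, 180, 180].

### API

Orientations are given as a 3x3 rotation matrix whose columns are the frame's x, y, z axes.
In Python, from station import r, cams gives the robot as it stands.
- The arm moves only by the tool play_rows, never from a script. Its argument "commands" is text: rows parted by semicolons, each of 6 numbers parted by spaces: the shift along the world's x, y, z normalised to -1 to 1, where 1 is 30 mm, then the turn, a rotation vector about the world's x, y, z normalised to -1 to 1, where 1 is 0.15 rad. A call has 1 to 20 rows; each row shifts and turns the commanded pose from where the row before left it; what a row does not reach is not made up. A row lasts 1/10 s, in which the tool goes at most 50 mm and 8.59 degrees, less where a joint would pass 70% of its speed; a pose out of reach is approached as far as the arm can. A call with a number of a shift or a turn outside -1 to 1 is refused whole. A call with a gripper value outside its range is refused whole. "grip" is the finger opening in mm, from 0 to 87, set as the call begins (left out, the last holds). The fingers move at their own pace and stop on an object; the grip force is fixed at half the most. Time passes only in rows, so rows that do not move let the fingers close. It gives the time, the measured TCP pose, the force, the opening and the grip force at its end, in the units of the state.
- r.sense(): the state, without advancing time (a new reading comes with each control period).
- cams.capture(name): name is "side" or "top"; returns (picture, depth): 420x560x3 uint8, blue, green, red; 420x560 float32, m along the optical axis (not along the pixel's ray), 0 where there is no reading.
- cams.camera_info(name): a dict with "mtx" (3x3 intrinsics, pixels), "k1" (the pictures are not rectified: a ray, as slopes to the right and down, at radius r is drawn at 1 + k1 r^2 times it, then the intrinsics apply), "R" (3x3) and "t" (3): a world point X has camera coordinates R X + t. Camera axes: x right, y down, z forward; pixel columns grow to the right and rows downward; lengths in m; the calibration is good to about 2 mm. A picture is of the moment at which its call begins. camera_info takes no time and is no camera call.
- r.finish_job(): hands the job in; it is judged then, once.
The state is a dict: "time_s": time; "joints": joint angles; "joint_velocities": joint speeds; "effort": joint torques, N m; "tcp_pos": TCP position; "ee_rot": TCP orientation; "wrist_force": force on the tool from outside, world axes, zero at the start; "moment": the same for the moment, N m; "gripper_width": opening from 0.0 (shut) to 1.0 (fully open); "gripper_force": force on a finger pad.
Only numpy, scipy, OpenCV 4.12 (cv2) and the standard library are available. Lean on these libraries where they do the work, as an engineer would, in place of code of your own. Each camera call takes 0.05 s, during which the arm holds its last target. There are 200 camera calls.

### The job

Lay the wooden offcut flat in the clamping jig, lengthwise between fence and jaw, and let go of it. Then roll the jig's thumbwheel with a fingertip, pressing on it only gently, until the offcut is held square and tight against the fence with the jaw's sprung pad pushed in about half-way, not squeezed hard up to its stop. Work the jaw by its wheel alone, never by pushing it, and leave the other things where they are.

Things in the scene. Friction and masses are not known exactly. Their poses are not given: they have to be found in the camera images.
- offcut_mid (a point): Centre of the loose reddish-brown wooden offcut, a plain block 45 x 90 x 30 mm (its own x, y, z), 70 g, lying flat on the bench; its long side is its y axis. The point is 15 mm above its underside.
- jig: The clamping jig, fixed to the bench: plywood base 72 wide (its x), 252 long (y = -118 to +134 mm), 8 mm thick; origin on the bench. Pale wooden fence across the -y end (inner face y = -100 mm, top 38 mm up). Steel jaw (44 wide, top 35 mm up) slides to the fence. Aluminium cheeks (y = +60 to +130, x to +-18 mm, top 57 mm up) hold the thumbwheel at the +y end. The bed's sides are open.
- seat (a point): Place for the offcut: top of the jig's base (8 mm above the bench), on its centre line, where the centre of the offcut's underside is when its end touches the fence. Axes as the jig; the offcut's long side goes along y, either way round. With the jaw open there are 12 to 16 mm of play, all on the +y side.
- wheel_top (a point): Mean top of the thumbwheel's rim, 62 mm above the bench, x = 0, y = +95 mm of the jig. Ribbed steel wheel, radius 24, 16 mm wide, axle along the jig's x, about 5 mm proud of the cheeks: rolled by a fingertip laid on it. It is worn and runs out of true: as it turns, its top rises and sinks by 2 mm either way. The bearing is rigid: feel for contact slowly, keep the press near 10 N, under 20 N.
- wheel (a joint): Angle of the thumbwheel, rad; 0 to 0.8 at the start. Pushing the top of the rim towards the fence (the jig's -y) makes it grow and closes the jaw 5 mm per rad. It stays where it is left. At the rim it takes about 1.5 to 3.5 N to turn, up to 5 N as the pad is pressed in; a fingertip pressed down with about 10 N turns it (friction about 1.3).
- jaw (a joint): How far the jaw has moved from fully open towards the fence, m: 0.005 times the wheel angle. At 0.016 the pad just meets an offcut that lies against the fence.
- pad (a joint): How far the jaw's sprung pad is pushed into the jaw, m: 0 free, 0.008 hard up to its stop. The spring gives 1.2 N per mm.
- pad_face (a point): Centre of the front face of the pad, a dark plate 42 wide, 6 thick, 22 mm high, carried by the jaw on two pins; free, it stands 14 mm in front of the jaw's face (6 mm plate and 8 mm gap).
- sanding: Bystander: cork sanding block 65 x 112 x 36 mm; origin at the centre of its underside.
- tape_roll: Bystander: roll of masking tape, 95 mm across, 25 mm high, lying flat; origin at the centre of its underside.
- spring_clamp_1: Bystander: spring clamp 62 x 126 x 25 mm; origin at its underside.
Not all that is in view belongs to the job. What is shaped like the part that bears offcut_mid but pink or purple is not meant.

How it is judged:
By the outcome, as a careful person would: the job done as asked, in the order asked, and still so for the second after the job is handed in, with the robot touching nothing.
It also fails if it takes over 72 s, if anything falls off the work surface, if the arm or the gripper's body presses on something with over 40 N, if the wrist force passes 120 N, or if a joint passes its speed limit or range.

## Working session

There is one attempt and no reset: what is moved stays moved. The work goes in short steps, Python scripts to look and compute and a tool call to move; the robot and the scene stay as the last step left them, time stands still between calls to the robot, and variables do not carry over. Pictures are saved under pics/ and viewed, at most 10 in all, crops included, and the job is handed in when it is done.

Besides the shell and the picture viewer there is one more tool, called after "Request:" as name(argument=value, ...), one argument or row to a line, values as JSON. play_rows: Moves the arm, as the interface text tells. Scaled input: -1 to 1 covers 30 mm each way for a shift and 0.15 rad each way for a turn. Its arguments: {"type":"object","properties":{"commands":{"type":"string"},"grip":{"type":"number"}},"required":["commands"]}

```bash
mkdir -p pics
python3 - <<'E'
from station import r,cams
import cv2,numpy as np
s=r.sense();print(s['time_s'],s['tcp_pos'],np.round(s['ee_rot'],3).tolist(),s['wrist_force'],s['gripper_width'])
for n in('side','top'):
    p,d=cams.capture(n);cv2.imwrite(f'pics/{n}0.png',p);np.savez(f'{n}0.npz',p=p,d=d);i=cams.camera_info(n);print(n,{k:np.round(v,4).tolist() for k,v in i.items()})
E
```

```text
0.0 [0.2709226  0.56256332 0.22146241] [[0.901, -0.434, -0.001], [-0.434, -0.901, -0.002], [0.0, 0.002, -1.0]] [ 0.38654197 -0.23368674  0.92549914] 0.9986105806528458
side {'mtx': [[443.8567, 0.0, 278.0759], [0.0, 443.8567, 210.815], [0.0, 0.0, 1.0]], 'k1': -0.112, 'R': [[0.9304, -0.3664, -0.0094], [-0.1795, -0.4333, -0.8832], [0.3195, 0.8234, -0.469]], 't': [-0.4814, 0.1377, 1.084]}
top {'mtx': [[399.6253, 0.0, 285.8636], [0.0, 399.6253, 208.1028], [0.0, 0.0, 1.0]], 'k1': -0.1151, 'R': [[0.0207, -0.9991, -0.0361], [-0.9988, -0.0191, -0.0453], [0.0446, 0.037, -0.9983]], 't': [-0.0362, 0.5024, 0.9815]}
```

View pics/top0.png

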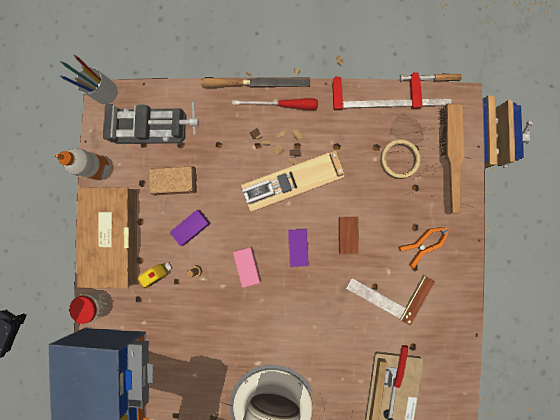

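View pics/side0.png

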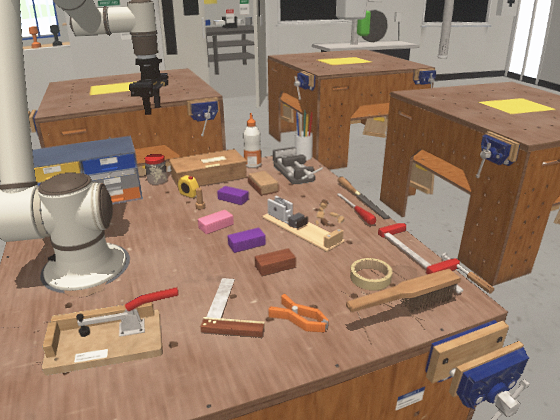

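The top view shows the reddish-brown offcut at (348,235). The jig runs from its wheel at (260,190) to its fence at (338,165). The pink and purple blocks are decoys. Next I measure both.

```bash
cat > h.py <<'E'
import cv2,numpy as np
from station import r,cams
def ray(n,uv,z):
    i=cams.camera_info(n);K=np.array(i['mtx']);R=np.array(i['R']);t=np.array(i['t'])
    uv=np.asarray(uv,float).reshape(-1,1,2)
    q=cv2.undistortPoints(uv,K,np.array([i['k1'],0,0,0,0.]),None,None,None) if 0 else cv2.undistortPoints(uv,K,np.array([i['k1'],0,0,0.]))
    d=np.c_[q[:,0],np.ones(len(q))]@R;c=-R.T@t
    return c+d*((z-c[2])/d[:,2])[:,None]
def pix(n,X):
    i=cams.camera_info(n);K=np.array(i['mtx']);R=np.array(i['R']);t=np.array(i['t'],float)
    return cv2.projectPoints(np.asarray(X,float).reshape(-1,1,3),cv2.Rodrigues(R)[0],t,K,np.array([i['k1'],0,0,0.]))[0][:,0]
def blob(n,p,lo,hi,box,z):
    m=cv2.inRange(cv2.cvtColor(p,cv2.COLOR_BGR2HSV),lo,hi)
    k=np.zeros_like(m);x0,y0,x1,y1=box;k[y0:y1,x0:x1]=m[y0:y1,x0:x1]
    k=cv2.morphologyEx(k,cv2.MORPH_CLOSE,np.ones((3,3)))
    c=max(cv2.findContours(k,0,2)[0],key=cv2.contourArea)
    w=ray(n,c[:,0],z)
    return c,cv2.minAreaRect((w[:,:2]*1000).astype(np.float32)),k
E
python3 - <<'E'
from h import *
p=np.load('top0.npz')['p'];d=np.load('top0.npz')['d']
hsv=cv2.cvtColor(p,cv2.COLOR_BGR2HSV)
for q in [(348,235),(345,222),(370,235),(320,180),(330,185),(337,165),(262,190),(285,182)]: print(q,hsv[q[1],q[0]],d[q[1],q[0]])
c,rc,k=blob('top',p,(0,110,40),(14,255,135),(325,205,370,265),.03);print('off',rc,cv2.boxPoints(rc).tolist())
c,rj,k2=blob('top',p,(12,40,150),(35,255,255),(230,145,350,220),.008);print('jig',rj,cv2.boxPoints(rj).tolist())
a=cv2.resize(p[140:270,225:375],None,fx=5,fy=5,interpolation=cv2.INTER_CUBIC)
b=p.copy();b[k>0]=(0,255,0);b[k2>0]=(255,0,0);cv2.imwrite('pics/crop0.png',np.hstack([cv2.resize(b[140:270,225:375],(400,346)),cv2.resize(p[140:270,225:375],(400,346),interpolation=cv2.INTER_CUBIC)]))
E
```

```text
(348, 235) [ 10 159 152] 0.9643984
(345, 222) [  9 158 137] 0.960332
(370, 235) [ 13  96 173] 0.99207723
(320, 180) [ 24  82 230] 0.9935024
(330, 185) [ 13  93 170] 1.0001551
(337, 165) [ 17 118 216] 0.96656775
(262, 190) [40  9 82] 0.9441098
(285, 182) [ 0  0 96] 0.9710698
off ((442.64703369140625, -191.500732421875), (88.27996826171875, 30.737892150878906), 10.411553382873535) [[396.45635986328125, -184.36170959472656], [402.01123046875, -214.59349060058594], [488.83770751953125, -198.63975524902344], [483.2828369140625, -168.40797424316406]]
jig ((568.8527221679688, -32.44769287109375), (187.36875915527344, 300.0928039550781), 0.7836238741874695) [[473.1250305175781, 116.30340576171875], [477.2291564941406, -183.76132202148438], [664.5804443359375, -181.19879150390625], [660.476318359375, 118.86593627929688]]
```

View pics/crop0.png

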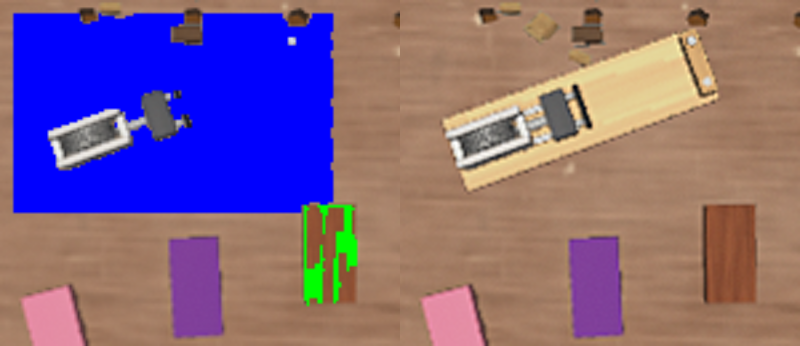

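The crop shows the offcut and jig clearly. My masks were too loose, so I'm tightening them.

Run:
```python
from h import *
z=np.load('top0.npz');p=z['p']
c,rc,k=blob('top',p,(0,128,40),(15,255,200),(325,205,370,265),.03);print('off',rc,cv2.boxPoints(rc).round().tolist())
c,rj,k2=blob('top',p,(14,40,195),(35,255,255),(230,145,350,220),.008);print('jig',rj,cv2.boxPoints(rj).round().tolist())
c,rj,k2=blob('top',p,(20,40,195),(35,255,255),(230,145,350,220),.008);print('bed',rj,cv2.boxPoints(rj).round().tolist())
# aluminium cheeks
c,rk,k3=blob('top',p,(0,0,140),(179,40,255),(240,170,278,210),.057);print('cheeks',rk)
# side view offcut/jig check
s=np.load('side0.npz')['p']
```

```text
off ((439.9344177246094, -179.9720916748047), (87.1212387084961, 45.99644088745117), 1.095155954360962) [[396.0, -158.0], [397.0, -204.0], [484.0, -202.0], [483.0, -156.0]]
jig ((572.5394897460938, -40.96171569824219), (71.4540023803711, 252.89437866210938), 21.390966415405273) [[493.0, 64.0], [585.0, -172.0], [652.0, -146.0], [560.0, 90.0]]
bed ((570.4010009765625, -33.047142028808594), (67.69648742675781, 231.46319580078125), 21.384538650512695) [[497.0, 62.0], [581.0, -153.0], [644.0, -128.0], [560.0, 87.0]]
cheeks ((543.0307006835938, 32.6043701171875), (36.768611907958984, 87.5137939453125), 18.272459030151367)
```

Offcut: centre (0.440, -0.180), long axis 1.1° from world x, 87x46 mm (given as 90x45). Jig: 253x71.5 mm, yaw 21.4°, origin about (0.575, -0.0475). These put the seat near (0.595, -0.099) and the wheel top near (0.540, 0.041). All of this is consistent and within reach, so I'm moving.

Request:
play_rows(
  commands="0.22 -1 0.05 0 0 0.12;0.22 -1 0.05 0 0 0.12;0.22 -1 0.05 0 0 0.12;0.22 -1 0.05 0 0 0.12;0.22 -1 0.05 0 0 0.12;0.22 -1 0.05 0 0 0.12;0.22 -1 0.05 0 0 0.12;0.22 -1 0.05 0 0 0.12;0.22 -1 0.05 0 0 0.12;0.22 -1 0.05 0 0 0.12;0.22 -1 0.05 0 0 0.12;0.22 -1 0.05 0 0 0.12;0.22 -1 0 0 0 0.12;0.22 -1 0 0 0 0.12;0.22 -1 0 0 0 0.12;0.22 -1 0 0 0 0.12;0.22 -1 0 0 0 0.12;0.22 -1 0 0 0 0.12;0.22 -1 0 0 0 0.12;0.22 -1 0 0 0 0.12",
  grip=87,
)

```text
time_s: 2.1
tcp_pos: [0.4029, -0.0382, 0.2404]
ee_rot: [[0.996, -0.088, -0.0], [-0.088, -0.996, 0.0], [-0.0, -0.0, -1.0]]
wrist_force: [1.2, 0.5, 0.5]
gripper_width: 1.0
gripper_force: 0.0
```

Request:
play_rows(
  commands="0.25 -0.95 0 0 0 0.14;0.25 -0.95 0 0 0 0.14;0.25 -0.95 0 0 0 0.14;0.25 -0.95 -0.5 0 0 0.14;0.25 -0.95 -0.5 0 0 0.15;0 0 -1 0 0 0;0 0 -1 0 0 0;0 0 -1 0 0 0;0 0 -1 0 0 0;0 0 0 0 0 0;0 0 0 0 0 0",
)

```text
time_s: 3.2
tcp_pos: [0.4408, -0.1795, 0.0907]
ee_rot: [[1.0, 0.018, -0.001], [0.018, -1.0, -0.0], [-0.001, 0.0, -1.0]]
wrist_force: [0.1, -0.6, 0.2]
gripper_width: 0.999
gripper_force: 0.0
```

Run:
```python
from h import *
p,d=cams.capture('side');t,_=cams.capture('top');s=r.sense();print(s['tcp_pos'],pix('side',s['tcp_pos']))
cv2.imwrite('pics/a.png',np.hstack([cv2.resize(p[150:300,200:350],(400,400)),cv2.resize(t[180:290,293:403],(400,400))]))
```

```text
[ 0.44196862 -0.17954715  0.0921139 ] [[275.80454161 234.34240827]]
```

View pics/a.png

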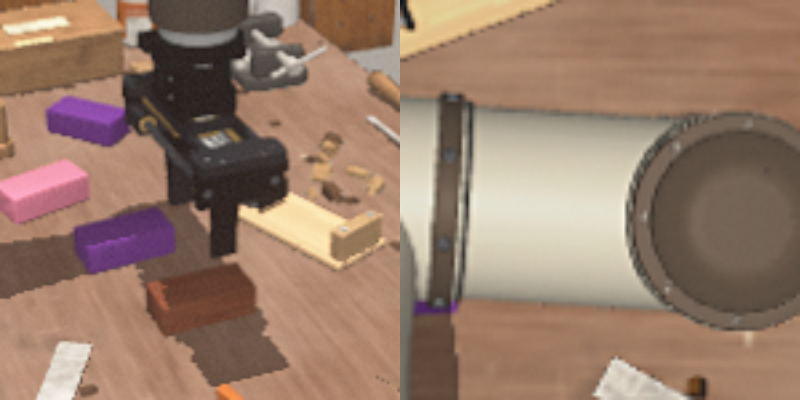

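The picture shows the gripper straddling the offcut, with the fingers on either side of it (about (205,300) in the crop). I'm descending and gripping.

Request:
play_rows(
  commands="0 0 -1 0 0 0;0 0 -0.9 0 0 0;0 0 -0.6 0 0 0;0 0 -0.25 0 0 0;0 0 0 0 0 0;0 0 0 0 0 0",
)

```text
time_s: 3.9
tcp_pos: [0.4419, -0.1795, 0.0093]
ee_rot: [[1.0, 0.018, 0.003], [0.018, -1.0, -0.0], [0.003, 0.0, -1.0]]
wrist_force: [-0.1, -0.2, -0.3]
gripper_width: 0.999
gripper_force: 0.0
```

Request:
play_rows(
  commands="0 0 0 0 0 0;0 0 0 0 0 0;0 0 0 0 0 0;0 0 0 0 0 0;0 0 0 0 0 0;0 0 0 0 0 0;0 0 0 0 0 0;0 0 0 0 0 0",
  grip=35,
)

```text
time_s: 4.7
tcp_pos: [0.4406, -0.1794, 0.008]
ee_rot: [[1.0, 0.018, -0.0], [0.018, -1.0, -0.0], [-0.0, 0.0, -1.0]]
wrist_force: [-0.3, 0.7, 0.8]
gripper_width: 0.516
gripper_force: 30.0
```

Request:
play_rows(
  commands="0 0 0.5 0 0 0;0 0 1 0 0 0;0 0 1 0 0 0;0 0 1 0 0 0;0.563 0.319 0.2 0 0 -0.9;0.563 0.319 0 0 0 -0.9;0.563 0.319 0 0 0 -0.9;0.563 0.319 0 0 0 -0.9;0.563 0.319 0 0 0 -0.9;0.563 0.319 0 0 0 -0.9;0.563 0.319 0 0 0 -0.9;0.563 0.319 0 0 0 -0.9;0.563 0.319 0 0 0 -0.9;0 0 0 0 0 0;0 0 0 0 0 0;0 0 0 0 0 0",
)

```text
time_s: 6.3
tcp_pos: [0.5916, -0.0936, 0.1187]
ee_rot: [[0.366, -0.931, -0.001], [-0.931, -0.366, 0.0], [-0.001, 0.001, -1.0]]
wrist_force: [-0.1, 0.5, -0.7]
gripper_width: 0.513
gripper_force: 30.0
```

Run:
```python
from h import *
s=r.sense();print(s['tcp_pos'],np.degrees(np.arctan2(s['ee_rot'][1][0],s['ee_rot'][0][0])),s['gripper_width'])
p,d=cams.capture('side')
# overlay projected jig features: base corners z=.008, fence inner top, seat rect
a=np.radians(21.39);o=np.array([.575,-.0475])
J=lambda x,y,z:[*(o+np.array([np.cos(a),np.sin(a)])*x/1e3+np.array([-np.sin(a),np.cos(a)])*y/1e3),z/1e3]
q=cv2.resize(p[150:270,240:380],None,fx=5.6,fy=5,interpolation=cv2.INTER_CUBIC)
def line(P,col):
    u=(pix('side',P)-[240,150]+.5)*[5.6,5];cv2.polylines(q,[u.astype(int)],False,col,1)
line([J(-36,134,8),J(-36,-118,8),J(36,-118,8),J(36,134,8),J(-36,134,8)],(0,0,255))
line([J(-36,-100,38),J(36,-100,38)],(255,0,0));line([J(0,-100,8),J(0,130,8)],(0,255,0));line([J(-8,95,62),J(8,95,62)],(255,0,255))
cv2.imwrite('pics/b.png',q)
```

```text
[ 0.59162796 -0.09356119  0.11870048] -68.55327386711072 0.5134068958039224
```

View pics/b.png

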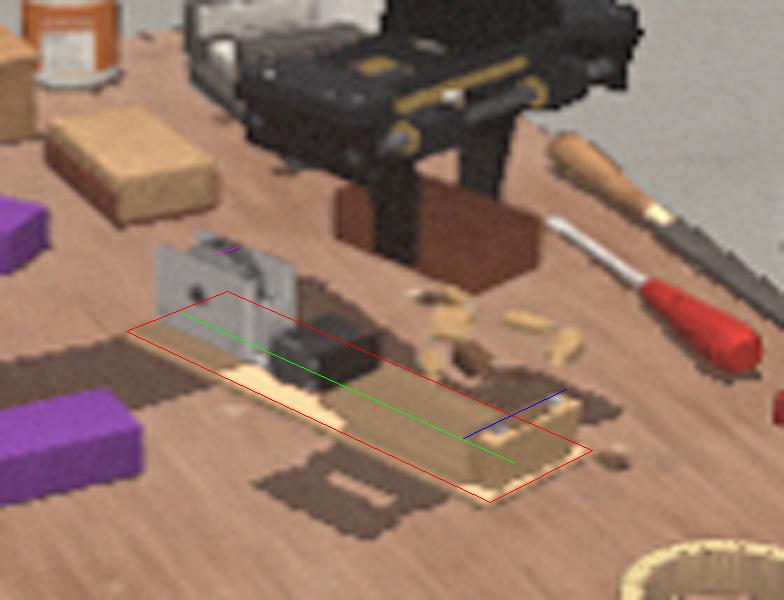

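The overlay shows the jig model matching the base edges and the fence, with the wheel top at (228,250) and the offcut level in the grip. I'm lowering it now.

Request:
play_rows(
  commands="0.03 0.012 -1 0 0 0;0 0 -1 0 0 0;0 0 -0.8 0 0 0;0 0 -0.4 0 0 0;0 0 -0.04 0 0 0;0 0 0 0 0 0;0 0 0 0 0 0",
)

```text
time_s: 7.05
tcp_pos: [0.5946, -0.0929, 0.0234]
ee_rot: [[0.365, -0.931, 0.003], [-0.931, -0.365, 0.0], [0.001, -0.003, -1.0]]
wrist_force: [-0.3, -0.3, 0.1]
gripper_width: 0.512
gripper_force: 30.0
```

Request:
play_rows(
  commands="0 0 -0.03 0 0 0;0 0 -0.03 0 0 0;0 0 -0.02 0 0 0;0 0 0 0 0 0",
)

```text
time_s: 7.45
tcp_pos: [0.5935, -0.0929, 0.0195]
ee_rot: [[0.365, -0.931, 0.0], [-0.931, -0.365, 0.0], [0.0, -0.0, -1.0]]
wrist_force: [-0.3, -0.7, -0.7]
gripper_width: 0.515
gripper_force: 30.0
```

Request:
play_rows(
  commands="0 0 -0.03 0 0 0;0 0 -0.03 0 0 0;0 0 -0.02 0 0 0;0 0 0 0 0 0",
)

```text
time_s: 7.85
tcp_pos: [0.5934, -0.0929, 0.0168]
ee_rot: [[0.365, -0.931, -0.0], [-0.931, -0.365, -0.0], [-0.0, 0.0, -1.0]]
wrist_force: [-0.2, -0.6, -0.3]
gripper_width: 0.514
gripper_force: 30.0
```

Request:
play_rows(
  commands="0 0 -0.02 0 0 0;0 0 0 0 0 0",
)

```text
time_s: 8.05
tcp_pos: [0.5935, -0.0929, 0.0164]
ee_rot: [[0.365, -0.931, -0.0], [-0.931, -0.365, -0.0], [-0.0, 0.0, -1.0]]
wrist_force: [-1.0, 1.0, 0.7]
gripper_width: 0.512
gripper_force: 30.0
```

Request:
play_rows(
  commands="0 0 0 0 0 0;0 0 0 0 0 0;0 0 0 0 0 0;0 0 0 0 0 0;0 0 0.1 0 0 0;0 0 0.5 0 0 0;0 0 1 0 0 0;0 0 1 0 0 0;0 0 1 0 0 0",
  grip=65,
)

```text
time_s: 8.95
tcp_pos: [0.5934, -0.0929, 0.1258]
ee_rot: [[0.365, -0.931, -0.0], [-0.931, -0.365, -0.0], [0.0, 0.0, -1.0]]
wrist_force: [1.5, 0.4, -0.3]
gripper_width: 0.747
gripper_force: 0.0
```

Request:
play_rows(
  commands="-0.17 0.428 0 0 0 0.952;-0.17 0.428 0 0 0 0.952;-0.17 0.428 0 0 0 0.952;-0.17 0.428 0 0 0 0.952;-0.17 0.428 0 0 0 0.952;-0.17 0.428 0 0 0 0.952;-0.17 0.428 0 0 0 0.952;-0.17 0.428 0 0 0 0.952;-0.17 0.428 0 0 0 0.952;-0.17 0.428 0 0 0 0.952;-0.17 0.428 0 0 0 0.952;0 0 -0.8 0 0 0;0 0 -0.8 0 0 0;0 0 0 0 0 0;0 0 0 0 0 0",
  grip=0,
)

```text
time_s: 10.45
tcp_pos: [0.5377, 0.0483, 0.0768]
ee_rot: [[0.931, 0.365, -0.0], [0.365, -0.931, -0.001], [-0.0, 0.0, -1.0]]
wrist_force: [0.4, 0.6, 0.8]
gripper_width: 0.007
gripper_force: 0.0
```

```bash
cat >> h.py <<'E'
A=np.radians(21.39);O=np.array([.575,-.0475]);EX=np.array([np.cos(A),np.sin(A)]);EY=np.array([-np.sin(A),np.cos(A)])
J=lambda x,y,z:[*(O+EX*x/1e3+EY*y/1e3),z/1e3]
def tj():
    s=r.sense();p=s['tcp_pos'];f=s['wrist_force'];return np.round([(p[:2]-O)@EX*1e3,(p[:2]-O)@EY*1e3,p[2]*1e3],1),'F',np.round([f[:2]@EX,f[:2]@EY,f[2]],1),s['time_s']
E
python3 - <<'E'
from h import *
print(*tj())
p,d=cams.capture('side');np.save('side1.npy',p)
q=cv2.resize(p[150:270,240:380],None,fx=5.6,fy=5,interpolation=cv2.INTER_CUBIC)
def line(P,col):
    u=(pix('side',P)-[240,150]+.5)*[5.6,5];cv2.polylines(q,[u.astype(int)],False,col,1)
line([J(-8,95,62),J(8,95,62)],(255,0,255))
for y in (-100,-10,4,20): line([J(-22,y,35),J(22,y,35)],(0,255,0))
cv2.imwrite('pics/c.png',q)
E
```

```text
[  0.2 102.8  76.8] F [0.5 0.4 0.8] 10.45
```

View pics/c.png

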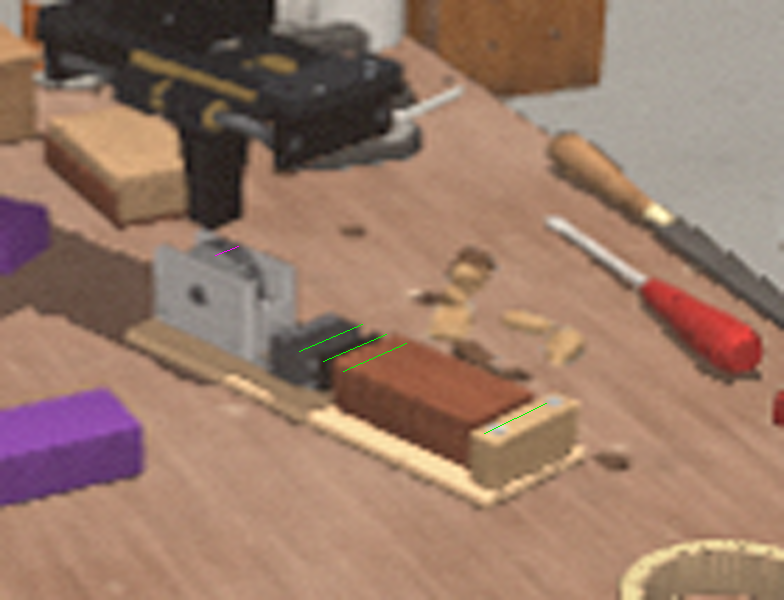

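The offcut lies flat in the bed between the fence (530,420) and the pad (340,350), and the fingertip is above the wheel at (215,225). I'm feeling down for contact.

Request:
play_rows(
  commands="0 0 -0.2 0 0 0;0 0 -0.16 0 0 0;0 0 -0.03 0 0 0;0 0 0 0 0 0",
)

```text
time_s: 10.9
tcp_pos: [0.5374, 0.0482, 0.0647]
ee_rot: [[0.931, 0.365, -0.0], [0.365, -0.931, -0.0], [-0.0, 0.0, -1.0]]
wrist_force: [0.3, 0.6, -0.1]
gripper_width: 0.003
gripper_force: 0.0
```

Request:
play_rows(
  commands="0 0 -0.015 0 0 0;0 0 -0.015 0 0 0;0 0 0 0 0 0",
)

```text
time_s: 11.2
tcp_pos: [0.5377, 0.0484, 0.0642]
ee_rot: [[0.931, 0.365, 0.001], [0.365, -0.931, 0.0], [0.0, 0.0, -1.0]]
wrist_force: [-0.4, -0.2, 1.0]
gripper_width: 0.003
gripper_force: 0.7
```

Request:
play_rows(
  commands="0 0 -0.015 0 0 0;0 0 -0.015 0 0 0;0 0 0 0 0 0",
)

```text
time_s: 11.5
tcp_pos: [0.5377, 0.0484, 0.064]
ee_rot: [[0.931, 0.365, 0.001], [0.365, -0.931, -0.0], [0.001, 0.0, -1.0]]
wrist_force: [-1.7, 0.2, 7.4]
gripper_width: 0.007
gripper_force: 3.4
```

Request:
play_rows(
  commands="0 0 -0.007 0 0 0;0.0122 -0.031 0 0 0 0;0.0122 -0.031 0 0 0 0;0.0122 -0.031 0 0 0 0;0.0122 -0.031 0 0 0 0;0 0 0 0 0 0",
)

```text
time_s: 12.1
tcp_pos: [0.5392, 0.0448, 0.0642]
ee_rot: [[0.931, 0.365, 0.001], [0.365, -0.931, 0.0], [0.001, 0.0, -1.0]]
wrist_force: [-3.2, 1.0, 9.0]
gripper_width: 0.005
gripper_force: 4.5
```

```bash
python3 -c "
from h import *
print(*tj())"
```

```text
[ 0.3 99.  64.2] F [-2.6  2.1  9. ] 12.1
```

Request:
play_rows(
  commands="0.0122 -0.031 0 0 0 0;0.0122 -0.031 -0.003 0 0 0;0.0122 -0.031 0 0 0 0;0.0122 -0.031 -0.003 0 0 0;0.0122 -0.031 0 0 0 0;0 0 0 0 0 0",
)

```text
time_s: 12.7
tcp_pos: [0.5411, 0.0401, 0.0642]
ee_rot: [[0.931, 0.365, 0.001], [0.365, -0.931, 0.0], [0.001, 0.0, -1.0]]
wrist_force: [-3.2, 1.4, 11.0]
gripper_width: 0.005
gripper_force: 5.1
```

```bash
python3 -c "
from h import *
print(*tj())"
```

```text
[ 0.3 93.9 64.2] F [-2.5  2.4 11. ] 12.7
```

Request:
play_rows(
  commands="0.0122 -0.031 0 0 0 0;0.0122 -0.031 0 0 0 0;0.0122 -0.031 0 0 0 0;0.0122 -0.031 0 0 0 0;0.0122 -0.031 0 0 0 0;0 0 0 0 0 0",
)

```text
time_s: 13.3
tcp_pos: [0.543, 0.0353, 0.0639]
ee_rot: [[0.931, 0.365, 0.001], [0.365, -0.931, -0.0], [0.001, 0.0, -1.0]]
wrist_force: [-2.5, 0.0, 8.6]
gripper_width: 0.006
gripper_force: 4.1
```

Request:
play_rows(
  commands="0.0122 -0.031 -0.005 0 0 0;0.0122 -0.031 -0.003 0 0 0;0.0122 -0.031 -0.003 0 0 0;0.0122 -0.031 0 0 0 0;0 0 0 0 0 0",
)

```text
time_s: 13.8
tcp_pos: [0.5444, 0.0315, 0.0632]
ee_rot: [[0.931, 0.365, 0.001], [0.365, -0.931, -0.0], [0.001, 0.0, -1.0]]
wrist_force: [-1.9, -0.5, 6.7]
gripper_width: 0.003
gripper_force: 2.9
```

```bash
python3 -c "
from h import *
print(*tj())"
```

```text
[ 0.3 84.8 63.2] F [-1.9  0.2  6.7] 13.8
```

Request:
play_rows(
  commands="0 0 0.1 0 0 0;-0.12 0.306 0 0 0 0;-0.12 0.306 0 0 0 0;0 0 -0.04 0 0 0;0 0 -0.02 0 0 0;0 0 0 0 0 0",
)

```text
time_s: 14.4
tcp_pos: [0.5367, 0.0504, 0.0637]
ee_rot: [[0.931, 0.365, -0.0], [0.365, -0.931, 0.0], [-0.0, -0.0, -1.0]]
wrist_force: [-2.1, 1.9, 3.8]
gripper_width: 0.002
gripper_force: 2.3
```

Request:
play_rows(
  commands="0 0 -0.015 0 0 0;0 0 -0.01 0 0 0;0 0 0 0 0 0",
)

```text
time_s: 14.7
tcp_pos: [0.5369, 0.0499, 0.0636]
ee_rot: [[0.931, 0.365, 0.0], [0.365, -0.931, 0.0], [0.0, 0.0, -1.0]]
wrist_force: [-3.8, 2.6, 8.6]
gripper_width: 0.007
gripper_force: 4.3
```

Request:
play_rows(
  commands="0.0122 -0.031 -0.005 0 0 0;0.0122 -0.031 -0.003 0 0 0;0.0122 -0.031 -0.003 0 0 0;0.0122 -0.031 -0.003 0 0 0;0.0122 -0.031 -0.003 0 0 0;0.0122 -0.031 -0.003 0 0 0;0 0 0 0 0 0",
)

```text
time_s: 15.4
tcp_pos: [0.5394, 0.0437, 0.0638]
ee_rot: [[0.931, 0.365, 0.001], [0.365, -0.931, -0.001], [0.0, 0.001, -1.0]]
wrist_force: [-4.5, -0.9, 12.6]
gripper_width: 0.005
gripper_force: 6.2
```

```bash
python3 -c "
from h import *
print(*tj())"
```

```text
[ 0.1 97.9 63.8] F [-4.5  0.8 12.6] 15.4
```

Request:
play_rows(
  commands="0.0122 -0.031 0 0 0 0;0.0122 -0.031 0 0 0 0;0.0122 -0.031 0 0 0 0;0.0122 -0.031 0 0 0 0;0.0122 -0.031 -0.003 0 0 0;0.0122 -0.031 -0.003 0 0 0;0 0 0 0 0 0",
)

```text
time_s: 16.1
tcp_pos: [0.5416, 0.0381, 0.0636]
ee_rot: [[0.931, 0.365, 0.001], [0.365, -0.931, -0.001], [0.001, 0.001, -1.0]]
wrist_force: [-4.8, -0.1, 10.8]
gripper_width: 0.01
gripper_force: 5.8
```

```bash
python3 -c "
from h import *
print(*tj())"
```

```text
[ 0.1 91.9 63.6] F [-4.5  1.6 10.8] 16.1
```

Request:
play_rows(
  commands="0.0122 -0.031 -0.003 0 0 0;0.0122 -0.031 -0.003 0 0 0;0.0122 -0.031 -0.003 0 0 0;0.0122 -0.031 -0.003 0 0 0;0.0122 -0.031 -0.003 0 0 0;0 0 0 0 0 0",
)

```text
time_s: 16.7
tcp_pos: [0.5436, 0.0333, 0.0629]
ee_rot: [[0.931, 0.365, 0.001], [0.365, -0.931, -0.001], [0.001, 0.001, -1.0]]
wrist_force: [-2.5, -0.3, 8.9]
gripper_width: 0.004
gripper_force: 4.9
```

Request:
play_rows(
  commands="0 0 0.1 0 0 0;-0.12 0.306 0 0 0 0;-0.12 0.306 0 0 0 0;0 0 -0.04 0 0 0;0 0 -0.02 0 0 0;0 0 0 0 0 0",
)

```text
time_s: 17.3
tcp_pos: [0.5356, 0.0529, 0.0625]
ee_rot: [[0.931, 0.365, -0.001], [0.365, -0.931, 0.0], [-0.001, -0.0, -1.0]]
wrist_force: [-1.2, 2.4, 1.1]
gripper_width: 0.005
gripper_force: 1.0
```

Request:
play_rows(
  commands="0.0122 -0.031 -0.01 0 0 0;0.0122 -0.031 -0.01 0 0 0;0.0122 -0.031 -0.005 0 0 0;0 0 0 0 0 0",
)

```text
time_s: 17.7
tcp_pos: [0.5372, 0.0495, 0.0624]
ee_rot: [[0.931, 0.365, 0.001], [0.365, -0.931, 0.0], [0.001, 0.0, -1.0]]
wrist_force: [-2.1, 1.8, 4.8]
gripper_width: 0.005
gripper_force: 2.8
```

```bash
python3 -c "
from h import *
print(*tj())"
```

```text
[  0.2 104.1  62.4] F [-1.3  2.4  4.8] 17.7
```

Request:
play_rows(
  commands="0 0 -0.01 0 0 0;0.0122 -0.031 -0.003 0 0 0;0.0122 -0.031 -0.003 0 0 0;0.0122 -0.031 -0.003 0 0 0;0.0122 -0.031 -0.003 0 0 0;0.0122 -0.031 -0.003 0 0 0;0.0122 -0.031 -0.003 0 0 0;0 0 0 0 0 0",
)

```text
time_s: 18.5
tcp_pos: [0.5396, 0.0434, 0.0625]
ee_rot: [[0.931, 0.365, 0.001], [0.365, -0.931, -0.001], [0.001, 0.001, -1.0]]
wrist_force: [-2.9, 1.8, 9.6]
gripper_width: 0.004
gripper_force: 4.9
```

Request:
play_rows(
  commands="0.0122 -0.031 -0.003 0 0 0;0.0122 -0.031 -0.003 0 0 0;0.0122 -0.031 -0.003 0 0 0;0.0122 -0.031 -0.003 0 0 0;0.0122 -0.031 -0.003 0 0 0;0.0122 -0.031 -0.003 0 0 0;0 0 0 0 0 0",
)

```text
time_s: 19.2
tcp_pos: [0.5419, 0.0378, 0.062]
ee_rot: [[0.931, 0.365, 0.001], [0.365, -0.931, -0.001], [0.001, 0.001, -1.0]]
wrist_force: [-3.6, 0.6, 10.8]
gripper_width: 0.003
gripper_force: 5.0
```

Request:
play_rows(
  commands="0.0122 -0.031 -0.003 0 0 0;0.0122 -0.031 -0.003 0 0 0;0.0122 -0.031 -0.003 0 0 0;0.0122 -0.031 -0.003 0 0 0;0.0122 -0.031 -0.003 0 0 0;0 0 0 0 0 0",
)

```text
time_s: 19.8
tcp_pos: [0.5438, 0.0331, 0.0612]
ee_rot: [[0.931, 0.365, 0.001], [0.365, -0.931, -0.001], [0.001, 0.001, -1.0]]
wrist_force: [-3.3, -0.3, 7.4]
gripper_width: 0.002
gripper_force: 3.9
```

Run:
```python
from h import *
print(*tj())
p,d=cams.capture('side');np.save('side2.npy',p)
p0=np.load('side1.npy')
def crop(p): 
    q=cv2.resize(p[195:245,280:350],None,fx=5.6,fy=5.6,interpolation=cv2.INTER_CUBIC);return q
cv2.imwrite('pics/d.png',np.hstack([crop(p0),crop(p)]))
```

```text
[ 0.3 86.5 61.2] F [-3.2  1.   7.4] 19.8
```

View pics/d.png

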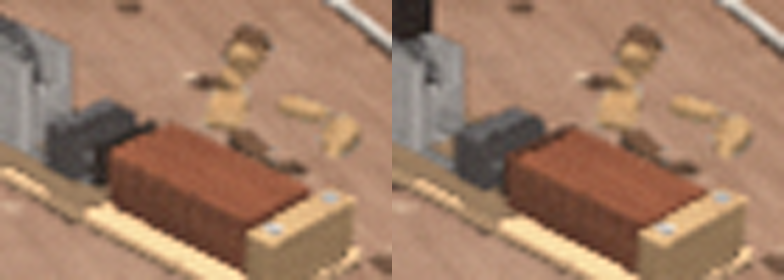

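The crops (before | now) show the jaw advanced by about 3 px and the pad reaching the offcut's end near (113,150). I'm measuring the jaw travel by tracking corners.

```bash
cat >> h.py <<'E'
def travel(p,p0):
    g=lambda a:cv2.cvtColor(a,cv2.COLOR_BGR2GRAY)
    out={}
    for k,ys,z,xs in(('jaw',(26,32,38),35,(-15,-5,5,15)),('off',(-85,-60,-30),38,(-18,0,18)),('fence',(-110,),38,(-20,-10,0,10,20))):
        pts=np.float32(pix('side',[J(x,y,z) for y in ys for x in xs]))[:,None]
        # strong corners near the feature
        b=pts.reshape(-1,2);m=np.zeros(p0.shape[:2],np.uint8);cv2.fillConvexPoly(m,cv2.convexHull(b).astype(np.int32),255);m=cv2.dilate(m,np.ones((7,7)))
        c=cv2.goodFeaturesToTrack(g(p0),12,.05,2,mask=m,blockSize=3)
        n,st,e=cv2.calcOpticalFlowPyrLK(g(p0),g(p),c,None,winSize=(9,9),maxLevel=2)
        dv=(n-c)[st.ravel()==1][:,0]
        u=pix('side',[J(0,ys[0],z),J(0,ys[0]-10,z)]);v=(u[1]-u[0])/10
        s=dv@v/(v@v);res=np.linalg.norm(dv-np.outer(s,v),axis=1)
        out[k]=(np.round(np.median(s[res<.7]),2),np.round(np.sort(s[res<.7]),1).tolist(),np.round(np.linalg.norm(v),3))
    return out
E
python3 - <<'E'
from h import *
print(travel(np.load('side2.npy'),np.load('side1.npy')))
E
```

```text
{'jaw': (np.float64(11.25), [10.3, 10.8, 11.3, 12.1, 13.7], np.float64(0.286)), 'off': (np.float64(0.11), [-0.2, 0.0, 0.1, 0.1, 0.1, 0.1, 0.2, 0.3, 0.6], np.float64(0.322)), 'fence': (np.float64(-0.0), [-0.2, -0.1, 0.1, 0.1], np.float64(0.33))}
```

```bash
cat >> h.py <<'E'
def prof(n,p,z,x0,x1,ys):
    g=cv2.cvtColor(p,cv2.COLOR_BGR2GRAY).astype(np.float32);xs=np.arange(x0,x1+.1,2)
    u=pix(n,[J(x,y,z) for y in ys for x in xs]).astype(np.float32)
    return cv2.remap(g,u[:,0].reshape(len(ys),-1),u[:,1].reshape(len(ys),-1),cv2.INTER_CUBIC).mean(1)
E
python3 - <<'E'
from h import *
p=np.load('top0.npz')['p']
def edges(a,ys):
    gr=np.gradient(a,ys);i=[k for k in range(1,len(gr)-1) if abs(gr[k])>2 and abs(gr[k])>=abs(gr[k-1]) and abs(gr[k])>abs(gr[k+1])]
    return [(float(ys[k]),round(float(gr[k]),1)) for k in i]
ys=np.arange(-125,-85,.5);print('fence z38',edges(prof('top',p,38,-12,12,ys),ys))
ys=np.arange(-10,62,.5);a=prof('top',p,35,-18,18,ys);print('jaw z35',edges(a,ys));print(a[::4].round())
ys=np.arange(50,145,.5);print('cheek z57',edges(prof('top',p,57,-17,17,ys),ys));
ys=np.arange(120,145,.5);print('end z8',edges(prof('top',p,8,-25,25,ys),ys))
s=np.load('side2.npy');s1=np.load('side1.npy')
for im in(s1,s):
    ys=np.arange(-125,60,.5);print('side z35',edges(prof('side',im,36,-12,12,ys),ys))
E
```

```text
fence z38 [(-118.5, -3.6), (-115.5, 23.8), (-112.5, -4.1), (-107.0, 2.6), (-101.0, -49.3), (-97.0, 51.8), (-93.0, -7.3)]
jaw z35 [(-2.0, 3.4), (3.5, -60.1), (8.5, 43.4), (17.0, -38.6), (20.0, 11.1), (36.5, -5.5), (41.0, 30.0), (45.5, -5.6), (53.0, 3.2), (57.5, -20.2), (61.0, 27.6)]
[203. 203. 203. 203. 208. 211. 172.  59.  14.  78. 158. 200. 195. 156.
  84.  82.  95.  95.  95.  96.  97.  98.  98.  92.  85. 115. 174. 200.
 191. 187. 185. 185. 191. 183. 147. 143.]
cheek z57 [(53.0, 3.5), (56.5, -19.3), (60.5, 28.7), (65.5, -16.4), (66.5, -16.3), (70.0, -8.2), (74.0, 6.4), (77.5, -2.2), (79.5, 4.6), (80.5, 4.6), (86.5, 2.3), (88.5, 3.1), (90.5, -2.1), (93.0, 5.8), (99.0, -5.2), (101.5, 6.2), (104.0, -5.7), (111.0, -4.6), (117.0, -7.8), (120.5, 27.8), (128.0, -26.4), (131.5, 4.8)]
end z8 [(121.5, -5.4), (125.0, 19.2), (133.5, -24.3), (137.0, 4.7)]
side z35 [(-111.5, 17.1), (-95.5, -28.7), (-90.5, 9.2), (1.5, -11.9), (7.5, 5.9), (30.5, 6.1), (41.5, 4.9)]
side z35 [(-118.5, -2.2), (-111.5, 16.4), (-96.0, -24.4), (-91.0, 6.2), (-11.0, -8.3), (-5.0, 2.5), (16.5, 6.5), (32.0, 6.3)]
```

Top-view profiles put the jaw front at y≈17 and the pad front at 3.5 at the start, so the jaw began near 2 to 2.5 mm. It is now at about 13.5 to 14 mm, with roughly 6 mm (30 mm of rim) to go.

Request:
play_rows(
  commands="0 0 0.1 0 0 0;-0.115 0.293 0 0 0 0;-0.115 0.293 0 0 0 0;0 0 -0.04 0 0 0;0 0 -0.02 0 0 0;0 0 -0.01 0 0 0;0 0 0 0 0 0",
)

```text
time_s: 20.55
tcp_pos: [0.5361, 0.0517, 0.061]
ee_rot: [[0.931, 0.365, -0.0], [0.365, -0.931, 0.0], [-0.0, -0.0, -1.0]]
wrist_force: [-1.5, 2.6, 1.9]
gripper_width: 0.003
gripper_force: 1.3
```

Request:
play_rows(
  commands="0 0 -0.015 0 0 0;0 0 0 0 0 0",
)

```text
time_s: 20.75
tcp_pos: [0.5363, 0.0515, 0.0609]
ee_rot: [[0.931, 0.365, 0.0], [0.365, -0.931, 0.0], [0.0, -0.0, -1.0]]
wrist_force: [-2.5, 3.1, 5.1]
gripper_width: 0.004
gripper_force: 2.5
```

Request:
play_rows(
  commands="0 0 -0.01 0 0 0;0.0122 -0.031 -0.004 0 0 0;0.0122 -0.031 -0.004 0 0 0;0.0122 -0.031 -0.003 0 0 0;0.0122 -0.031 -0.003 0 0 0;0.0122 -0.031 -0.003 0 0 0;0 0 0 0 0 0",
)

```text
time_s: 21.45
tcp_pos: [0.5385, 0.0465, 0.0609]
ee_rot: [[0.931, 0.365, 0.001], [0.365, -0.931, -0.0], [0.001, 0.001, -1.0]]
wrist_force: [-3.2, 1.5, 9.5]
gripper_width: 0.007
gripper_force: 4.9
```

Request:
play_rows(
  commands="0.0122 -0.031 -0.003 0 0 0;0.0122 -0.031 -0.003 0 0 0;0.0122 -0.031 -0.003 0 0 0;0.0122 -0.031 -0.003 0 0 0;0.0122 -0.031 -0.003 0 0 0;0.0122 -0.031 -0.003 0 0 0;0 0 0 0 0 0",
)

```text
time_s: 22.15
tcp_pos: [0.5408, 0.0407, 0.0607]
ee_rot: [[0.931, 0.365, 0.001], [0.365, -0.931, -0.001], [0.001, 0.001, -1.0]]
wrist_force: [-3.6, 0.2, 11.6]
gripper_width: 0.006
gripper_force: 5.5
```

```bash
python3 -c "
from h import *
print(*tj())"
```

```text
[ 0.3 94.6 60.7] F [-3.3  1.5 11.6] 22.15
```

Request:
play_rows(
  commands="0.0122 -0.031 -0.001 0 0 0;0.0122 -0.031 -0.001 0 0 0;0.0122 -0.031 -0.001 0 0 0;0.0122 -0.031 -0.001 0 0 0;0.0122 -0.031 -0.003 0 0 0;0.0122 -0.031 -0.003 0 0 0;0 0 0 0 0 0",
)

```text
time_s: 22.85
tcp_pos: [0.543, 0.0351, 0.0602]
ee_rot: [[0.931, 0.365, 0.001], [0.365, -0.931, -0.001], [0.001, 0.001, -1.0]]
wrist_force: [-2.2, -1.0, 10.1]
gripper_width: 0.001
gripper_force: 4.8
```

Run:
```python
from h import *
print(*tj())
p,d=cams.capture('side');np.save('side3.npy',p)
print(travel(p,np.load('side1.npy')));print(travel(p,np.load('side2.npy')))
```

```text
[ 0.3 88.6 60.2] F [-2.4 -0.1 10.1] 22.85
{'jaw': (np.float64(13.58), [9.8, 13.4, 13.8, 14.7], np.float64(0.286)), 'off': (np.float64(0.16), [-0.3, -0.0, 0.1, 0.1, 0.2, 0.2, 0.3, 0.3, 0.5], np.float64(0.322)), 'fence': (np.float64(-0.07), [-0.3, -0.1, -0.0, 0.1], np.float64(0.33))}
{'jaw': (np.float64(2.55), [-0.4, -0.3, 1.1, 2.2, 2.6, 2.8, 3.4, 3.9, 4.3], np.float64(0.286)), 'off': (np.float64(0.04), [0.0, 0.0, 0.0, 0.1, 1.7], np.float64(0.322)), 'fence': (np.float64(-0.01), [-0.1, -0.0, -0.0, 0.0, 0.0], np.float64(0.33))}
```

Request:
play_rows(
  commands="0 0 0.1 0 0 0;-0.1 0.255 0 0 0 0;-0.1 0.255 0 0 0 0;0 0 -0.04 0 0 0;0 0 -0.02 0 0 0;0 0 -0.015 0 0 0;0 0 0 0 0 0",
)

```text
time_s: 23.6
tcp_pos: [0.5363, 0.0513, 0.0597]
ee_rot: [[0.931, 0.365, -0.0], [0.365, -0.931, 0.0], [-0.0, -0.0, -1.0]]
wrist_force: [-2.0, 3.8, 2.7]
gripper_width: 0.006
gripper_force: 1.8
```

Request:
play_rows(
  commands="0 0 -0.01 0 0 0;0 0 0 0 0 0",
)

```text
time_s: 23.8
tcp_pos: [0.5365, 0.0512, 0.0597]
ee_rot: [[0.931, 0.365, 0.0], [0.365, -0.931, 0.0], [0.0, -0.0, -1.0]]
wrist_force: [-3.5, 4.4, 5.8]
gripper_width: 0.003
gripper_force: 2.8
```

Request:
play_rows(
  commands="0 0 -0.01 0 0 0;0.0122 -0.031 -0.004 0 0 0;0.0122 -0.031 -0.004 0 0 0;0.0122 -0.031 -0.003 0 0 0;0.0122 -0.031 -0.003 0 0 0;0.0122 -0.031 -0.003 0 0 0;0 0 0 0 0 0",
)

```text
time_s: 24.5
tcp_pos: [0.5385, 0.046, 0.0601]
ee_rot: [[0.931, 0.365, 0.001], [0.365, -0.931, -0.0], [0.0, 0.001, -1.0]]
wrist_force: [-5.0, 1.9, 12.9]
gripper_width: 0.006
gripper_force: 6.2
```

```bash
python3 -c "
from h import *
print(*tj())"
```

```text
[1.000e-01 1.004e+02 6.010e+01] F [-3.9  3.6 12.9] 24.5
```

Request:
play_rows(
  commands="0.0122 -0.031 0.001 0 0 0;0.0122 -0.031 0.001 0 0 0;0.0122 -0.031 0.001 0 0 0;0.0122 -0.031 0.001 0 0 0;0 0 0 0 0 0",
)

```text
time_s: 25.0
tcp_pos: [0.54, 0.0423, 0.0602]
ee_rot: [[0.931, 0.365, 0.001], [0.365, -0.931, -0.0], [0.0, 0.001, -1.0]]
wrist_force: [-5.1, 2.6, 12.4]
gripper_width: 0.005
gripper_force: 5.9
```

Request:
play_rows(
  commands="0 0 0.3 0 0 0;0 0.5 1 0 0 0;0 1 1 0 0 0;-0.5 1 1 0 0 0;-0.5 1 0.5 0 0 0;-0.5 1 0 0 0 0;-0.5 1 0 0 0 0;0 0 0 0 0 0;0 0 0 0 0 0",
)

```text
time_s: 25.9
tcp_pos: [0.4797, 0.2078, 0.1726]
ee_rot: [[0.931, 0.366, 0.0], [0.366, -0.931, -0.0], [0.0, 0.0, -1.0]]
wrist_force: [-0.4, 0.1, -0.8]
gripper_width: 0.007
gripper_force: 0.0
```

Run:
```python
from h import *
print(*tj())
p,d=cams.capture('top');np.save('top4.npy',p);s,_=cams.capture('side');np.save('side4.npy',s)
print(travel(s,np.load('side1.npy')))
p0=np.load('top0.npz')['p']
for a in(p0,p):
    for z in (35,):
        ys=np.arange(-20,62,2.);print(prof('top',a,z,-18,18,ys).round().astype(int).tolist())
c=lambda a:cv2.resize(a[145:215,235:350],None,fx=6.9,fy=5,interpolation=cv2.INTER_CUBIC)[:290] if 0 else cv2.resize(a[148:214,238:348],(660,396),interpolation=cv2.INTER_CUBIC)
q=np.hstack([cv2.resize(c(p),(500,300)),cv2.resize(s[195:250,285:340],(300,300),interpolation=cv2.INTER_CUBIC)]);cv2.imwrite('pics/e.png',q)
```

```text
[  4.4 272.5 172.6] F [-0.3  0.3 -0.8] 25.9
{'jaw': (np.float64(24.1), [23.4, 24.8], np.float64(0.286)), 'off': (np.float64(0.2), [-0.4, -0.2, -0.2, 0.2, 0.2, 0.2, 0.2, 0.3, 0.3], np.float64(0.322)), 'fence': (np.float64(-0.2), [-0.4, -0.2, -0.2, 0.2], np.float64(0.33))}
[203, 203, 203, 203, 203, 203, 203, 203, 203, 208, 211, 172, 59, 14, 78, 158, 200, 195, 156, 84, 82, 95, 95, 95, 96, 97, 98, 98, 92, 85, 115, 174, 200, 191, 187, 185, 185, 191, 183, 147, 143]
[104, 104, 105, 107, 98, 58, 27, 58, 134, 162, 102, 88, 102, 100, 101, 104, 104, 105, 105, 100, 90, 117, 177, 207, 202, 195, 193, 199, 203, 198, 199, 202, 202, 200, 198, 196, 196, 202, 195, 158, 153]
```

View pics/e.png

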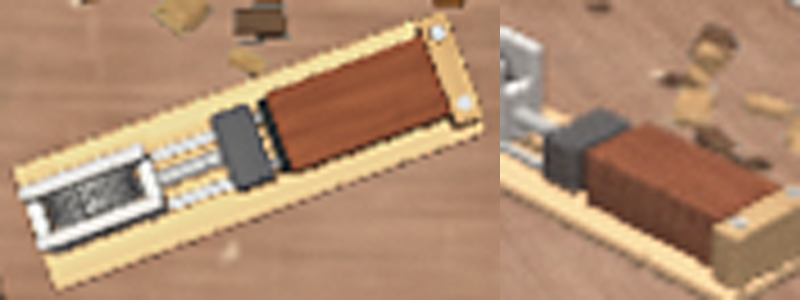

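The picture shows the offcut between pad and fence, with the pad-to-jaw gap about halved: jaw shift ≈17.9 mm, pad shift ≈14 mm, so about 4 mm of compression. I'm now checking the contact at the fence and the squareness.

Run:
```python
from h import *
p=np.load('top4.npy');p0=np.load('top0.npz')['p'];s=np.load('side4.npy')
ys=np.arange(-122,-82,2.);print(ys.astype(int).tolist())
for a,n in((p0,'top'),(p,'top'),(s,'side'),(np.load('side1.npy'),'side')):
  for x0,x1 in((-20,-4),(4,20)): print(n,x0,prof(n,a,38,x0,x1,ys).round().astype(int).tolist())
c,rc,k=blob('top',p,(0,128,40),(15,255,200),(285,150,345,200),.038)
print(rc,[np.round([(b/1e3-O)@EX*1e3,(b/1e3-O)@EY*1e3],1).tolist() for b in cv2.boxPoints(rc)])
```

```text
[-122, -120, -118, -116, -114, -112, -110, -108, -106, -104, -102, -100, -98, -96, -94, -92, -90, -88, -86, -84]
top -20 [126, 124, 120, 141, 187, 188, 187, 188, 189, 188, 159, 68, 83, 182, 218, 208, 204, 205, 205, 205]
top 4 [130, 129, 122, 131, 170, 176, 180, 180, 176, 176, 157, 78, 86, 186, 221, 208, 206, 206, 205, 206]
top -20 [136, 133, 129, 151, 198, 199, 198, 199, 199, 200, 173, 95, 85, 99, 99, 100, 101, 100, 102, 101]
top 4 [140, 138, 131, 141, 182, 187, 191, 191, 187, 186, 169, 101, 87, 98, 98, 98, 99, 100, 99, 99]
side -20 [121, 117, 117, 129, 156, 187, 199, 196, 199, 204, 200, 178, 135, 104, 102, 108, 110, 112, 113, 111]
side 4 [129, 123, 120, 131, 155, 178, 189, 191, 190, 190, 191, 181, 146, 108, 98, 105, 108, 108, 110, 111]
side -20 [120, 116, 116, 127, 155, 188, 198, 195, 198, 203, 199, 176, 126, 81, 75, 92, 105, 110, 110, 109]
side 4 [127, 120, 119, 130, 153, 178, 189, 190, 188, 189, 190, 183, 150, 102, 80, 89, 103, 109, 110, 110]
((594.2781982421875, -99.20137023925781), (46.25182342529297, 90.60334014892578), 22.654634475708008) [[-25.0, -10.4], [-23.0, -101.0], [23.2, -100.0], [21.2, -9.4]]
```

Both halves of the offcut's end abut the fence with no gap. Its ends measure at y = -100 and -10 and the pad is in about 4 mm, so I'm handing in.

```bash
python3 -c "
from station import r
print(r.finish_job())"
```

```text
the job is handed in; nothing more can be done
None
```

The job is handed in at about 26 s: the offcut lies flat and square against the fence, the pad is pushed in about 4 of its 8 mm, the jaw was moved only by its wheel at no more than 13 N in the readings taken, and the arm is clear.

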